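# Strip the pit power board for transport

## Robot

A 6-joint arm with a two-finger parallel gripper is mounted at the origin on a cart in front of the work surface, level with it; the furniture and walls round the work are solid. World frame = base frame: x ahead of the robot, y to its left, z up, the work surface at z = 0. Lengths are in m, angles in rad, forces in N, time in s.
With the tool pointing down it reaches from about 0.375 to 0.9 m from the base axis. Payload 3.1 kg.
Tool frame: the origin (TCP) lies on the centre line of the jaws, within the pads' length; the fingertips stand 8 mm ahead of it and the grasp point (between the pads) lies 11 mm behind it; z points along the fingers, y is the line along which they close (so a half turn about z gives the same grasp; the last joint's range is limited). The gripper opens to 85 mm and grips with 20 to 120 N. Pads are 22 mm wide; open, the fingers measure 114 mm over their backs; the gripper's body (76 mm by 85 mm) begins 54 mm behind the grasp point. The pads swing forward as they close: fully open they stand 13 mm farther back than shut.
Start: joints at [-1.482, 0.527, 1.433, -0, 1.181, -0.178], TCP at [0.165, -0.603, 0.239] pointing down, gripper open.
Joint ranges: [-3.08, 3.08], [-0.75, 2.2], [0.22, 2.44], [-1.43, 4.57], [0, 2.65], [-2.85, 2.85]. Speed limits (rad/s): [2.79, 2.79, 3.14, 3.14, 3.14, 3.14].

## Interface

Orientations are given as a unit quaternion [x, y, z, w].
In Python, from station import * gives the robot as it stands.
- The arm moves only by the tool play_rows, never from a script. Its argument "rows" is a list of rows, each a list of 3 entries, a list of its own where there are three numbers: the turn, a rotation vector about the tool's x, y, z in degrees, then the shift along the tool's x, y, z in mm, then the closure, from 0 (fully open) to 1 (shut). In form: [[[ax, ay, az], [dx, dy, dz], jaw], ...]. A call has 1 to 12 rows; each row shifts and turns the commanded pose from where the row before left it, along the tool's axes as they then stand; what a row does not reach is not made up. A row lasts 1/12 s, in which the tool goes at most 41.7 mm and 7.16 degrees, less where a joint would pass 70% of its speed; a pose out of reach is approached as far as the arm can. A call with a gripper value outside its range is refused whole. The fingers move at their own pace and stop on an object; "grip_force" is the grip in N (left out, the last holds). Time passes only in rows, so rows that do not move let the fingers close. It gives the time, the measured TCP pose, the force, the opening and the grip force at its end, in the units of the state.
- sense(): the state, without advancing time (a new reading comes with each control period).
- snapshot(name): name is "side" or "top" or "wrist"; returns (picture, depth): 400x640x3 uint8, red, green, blue; 400x640 float32, m along the optical axis (not along the pixel's ray), 0 where there is no reading.
- get_calibration(name): a dict with "vfov" (degrees; the focal length in pixels is half the picture's height over the tangent of half this angle, whatever the lens; pixels are square), "cx", "cy" (the principal point, pixels), "xyz" and "attitude" of the camera in the world. Camera axes: x right, y down, z forward; pixel columns grow to the right and rows downward; lengths in m; the calibration is good to about 2 mm. The wrist camera is an equidistant fisheye: a pixel r from the principal point sees the ray r / f radians off the axis. A picture is of the moment at which its call begins: read the wrist's pose just before it. get_calibration takes no time and is no camera call; for the wrist camera it gives the pose at the moment of the call.
- sign_off(): hands the job in; it is judged then, once.
The state is a dict: "t": time; "q": joint angles; "qd": joint speeds; "tau": joint torques, N m; "tcp_pos": TCP position; "tool_rot": TCP orientation; "force": force on the tool from outside, world axes, zero at the start; "ft_torque": the same for the moment, N m; "finger_gap": opening from 0.0 (shut) to 1.0 (fully open); "gripper_force": force on a finger pad.
Only numpy, scipy, OpenCV 4.12 (cv2) and the standard library are available. Lean on these libraries where they do the work, as an engineer would, in place of code of your own. Each camera call takes 0.05 s, during which the arm holds its last target. There are 200 camera calls.

## Task

The racing is over, so pack down the pit power board. First switch its main switch off; then pull every breaker straight up off the rail, out of its sprung catches, and put them all in the grey parts tray, on their feet or on their sides, none on top of another, and turn the ammeter's peak pointer back to its zero stop by the reset knob. Leave the lap timer and the battery pack where they lie.

Things in the scene. Friction and masses are not known exactly. Their poses are not given: they have to be found in the camera images.
- board: pit power board, fixed on the bench: plywood, 126 (x) by 370 (y) by 12 mm, origin on its underside under the rail's middle line, z up. Along its y runs a steel rail; at the rail's -y end, y = -152 mm, the main switch, a fixed off-white block like a breaker but 44 mm wide, 80 mm high above the bench; at y = +130 mm a square black ammeter, 96 mm wide, dial facing up 48 mm above the bench.
- rail_mid (a point): top of the 35 mm wide rail, 30 mm above the bench; its five breaker places at y = +81, +42, +3, -36 and -75 mm from here (give or take 3 mm), about 12 mm between neighbours; some places may be empty. Axes as the board's; the rail runs along y.
- breaker_1_mid (a point): centre of a rail breaker, off-white, 80 (x) by 27 (y) by 66 mm high (z, out of its top) plus a 10 mm black toggle; the centre is 33 mm above the underside of its feet, 47 mm above the bench when clipped on. Feet and shoulders (lower 30 mm) are 80 mm long; the front above them is a block 45 mm (x) by 27 mm (y), 36 mm high: grip it across its 45 mm. About 145 g. May be absent.
- breaker_2_mid (a point): a second breaker, as breaker_1. Clipped on, its x lies across the rail and its y along it. Sprung catches in both feet snap under the rail's edges: it takes a straight pull of about 15 N (20 N at most) up from the board, the catches let go within 6 mm of lift, and until then they draw it back down. May be absent.
- breaker_3_mid (a point): a third breaker, as breaker_1 and breaker_2. May be absent.
- breaker_4_mid (a point): a fourth breaker, as breaker_1 and breaker_2. May be absent.
- breaker_5_mid (a point): a fifth breaker, as breaker_1 and breaker_2. May be absent.
- main_switch (a joint): toggle of the main switch: 0 rad = on, leaning 0.5 rad to the board's +x side; 1.0 rad = off, leaning 0.5 rad to the -x side. It turns about an axis along the board's y, 79.5 mm above the bench, and stays where it is left; about 2 N at the tip move it.
- main_tip (a point): in the middle of the main switch's black toggle, 24 mm from its axis and 2 mm short of its end; the toggle is 30 mm wide along the rail and 7 to 10 mm thick
- peak_knob (a joint): reset knob of the ammeter's peak pointer: 0 rad = pointer on zero, against its stop; grows clockwise seen from above, up to 4.71 rad. It turns with light friction (0.03 N m) and stays where it is left.
- peak_grip (a point): on the knob's axis, 65.5 mm above the bench, at half height of its black bar grip: 30 mm long, 10 mm thick, 22 mm high (54.5 to 76.5 mm above the bench) on a flat disc 25 mm across. x = along the bar to the pointer's tip, z up. On zero the pointer shows halfway between the board's -x and +y directions.
- tray: loose grey parts tray, 112 (x) by 200 (y) by 28 mm high, walls and floor 4 mm, open on top, 0.6 kg, origin at the centre of its underside. Up to five breakers fit in beside one another along its y.
- lap_timer: black lap timer, 102 by 72 by 20 mm, lying loose on the bench, origin under its centre; to be left alone
- pack: small red battery pack, 98 by 34 by 23 mm, lying loose on the bench, origin under its centre; to be left alone

How it is judged:
On the way:
1. the main switch is off, before the peak pointer is reset (value of joint main_switch above 0.85 rad and value of joint peak_knob above 0.5 rad), for 0.2 s.
At the end, for the whole second after the job is handed in: The main switch is off (over 0.85 rad), the peak pointer within 0.06 rad of its zero stop, and every breaker at rest in the upright tray (centre within 45 mm in x and 88 mm in y of the tray's centre, under 42 mm above its underside), so on its feet or its side, none on another (value of joint main_switch above 0.85 rad and value of joint peak_knob below 0.06 rad and angle between tray's own z axis and vertical below 0.1 rad and x of breaker_1_mid in the frame of tray between -0.045 and 0.045 m and y of breaker_1_mid in the frame of tray between -0.088 and 0.088 m and z of each of breaker_1_mid, breaker_2_mid, breaker_3_mid, breaker_4_mid, breaker_5_mid in the frame of tray below 0.042 m and linear speed of each of breaker_1, breaker_2, breaker_3, breaker_4, breaker_5 below 0.02 m/s and x of breaker_2_mid in the frame of tray between -0.045 and 0.045 m and y of breaker_2_mid in the frame of tray between -0.088 and 0.088 m and x of breaker_3_mid in the frame of tray between -0.045 and 0.045 m and y of breaker_3_mid in the frame of tray between -0.088 and 0.088 m and x of breaker_4_mid in the frame of tray between -0.045 and 0.045 m and y of breaker_4_mid in the frame of tray between -0.088 and 0.088 m and x of breaker_5_mid in the frame of tray between -0.045 and 0.045 m and y of breaker_5_mid in the frame of tray between -0.088 and 0.088 m); the robot touches nothing.
It fails at once if a breaker is pulled off the rail while the main switch is on (value of joint main_switch below 0.7 rad and z of any of breaker_1_mid, breaker_2_mid, breaker_3_mid, breaker_4_mid, breaker_5_mid in the frame of board above 0.057 m).
It fails at once if the lap timer or the battery pack is shifted more than 30 mm (distance of any of lap_timer, pack from where it was at the start of the episode above 0.03 m).
Of breaker_1, breaker_2, breaker_3, breaker_4, breaker_5 only 3 to 5 are there at a start; the rules pass over those that are not, and their reading is None.
At some moment in a run one of tray may be knocked a few centimetres aside while the robot is not near it.
Once in a run the grip may slacken for a moment while it holds something.
It also fails if it takes over 210 s, if anything falls off the work surface, if the arm or the gripper's body presses on something with over 40 N, if the wrist force passes 120 N, or if a joint passes its speed limit or range.

## Working session

There is one attempt and no reset: what is moved stays moved. The work goes in short steps, Python scripts to look and compute and a tool call to move; the robot and the scene stay as the last step left them, time stands still between calls to the robot, and variables do not carry over. Pictures are saved under pics/ and viewed, at most 14 in all, crops included, and the job is handed in when it is done.

Besides the shell and the picture viewer there is one more tool, called as name([rows], argument=value, ...), one row to a line, values as JSON. play_rows: Moves the arm, as the interface text tells. Its arguments: {"type":"object","properties":{"rows":{"type":"array","items":{"type":"array"}},"grip_force":{"type":"number"}},"required":["rows"]}

```bash
mkdir -p pics; cat > h.py <<'E'
from station import *
import numpy as np, cv2
from scipy.spatial.transform import Rotation as R
def cal(n):
    c=get_calibration(n); f=200/np.tan(np.radians(c["vfov"])/2); return c,f
def rot(a):
    a=np.array(a,float)
    return R.from_quat(a).as_matrix() if a.shape==(4,) else a
def cloud(n,d,c,f):
    v,u=np.mgrid[0:400,0:640]
    P=np.stack([(u-c["cx"])/f*d,(v-c["cy"])/f*d,d],-1)
    return P@rot(c["attitude"]).T+np.array(c["xyz"])
def save(n,p): cv2.imwrite("pics/"+n,p[...,::-1])
E
python3 - <<'E'
from h import *
for n in("top","side"):
    p,d=snapshot(n); save(n+"0.png",p); c,f=cal(n); print(n,c,f); np.save(n+"_d.npy",d); np.save(n+"_p.npy",p)
s=sense(); print(s)
E
```

```text
top {'vfov': 46.63036502776707, 'cx': 312.55616941624436, 'cy': 200.63120304319534, 'xyz': array([0.33347041, 0.02097924, 0.94439509]), 'attitude': array([ 0.71396367, -0.69388716,  0.06969469, -0.06260295])} 464.0562791191532
side {'vfov': 56.88134931544366, 'cx': 327.6118369153771, 'cy': 196.3718829844734, 'xyz': array([ 0.28936557, -0.70661871,  0.45196014]), 'attitude': array([ 0.84346945, -0.11478462,  0.06026307, -0.52129852])} 369.2654553696079
{'t': 0.1, 'q': array([-1.48151480e+00,  5.28376271e-01,  1.43378526e+00, -1.33451262e-05,
        1.18143015e+00, -1.78530690e-01]), 'qd': array([-0.00185502, -0.00029064, -0.00362409, -0.00025913,  0.00084252,
       -0.001918  ]), 'tau': array([-5.20505764e-04, -4.43304956e+01, -1.78586698e+01, -2.79903370e-04,
        3.89703404e-03, -1.18089329e-05]), 'tcp_pos': array([ 0.16533714, -0.60206809,  0.23842606]), 'tool_rot': array([ 9.91047131e-01,  1.33508744e-01,  3.84236371e-05, -9.98794009e-04]), 'force': array([0.4806061 , 0.51265392, 1.67156121]), 'ft_torque': array([-0.02651516, -0.00112042, -0.03837851]), 'gripper_force': 0.0, 'finger_gap': 1.0010740016122348}
```

View pics/top0.png

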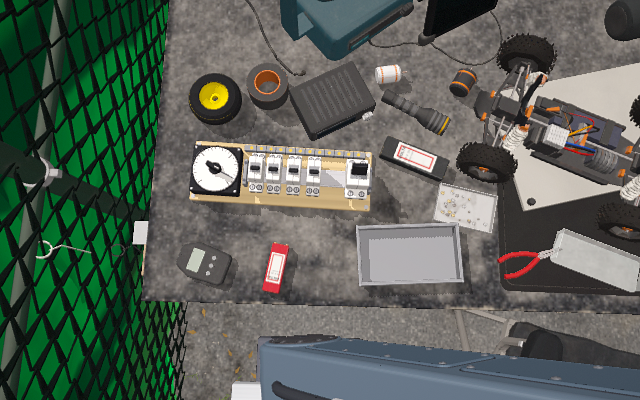

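View pics/side0.png

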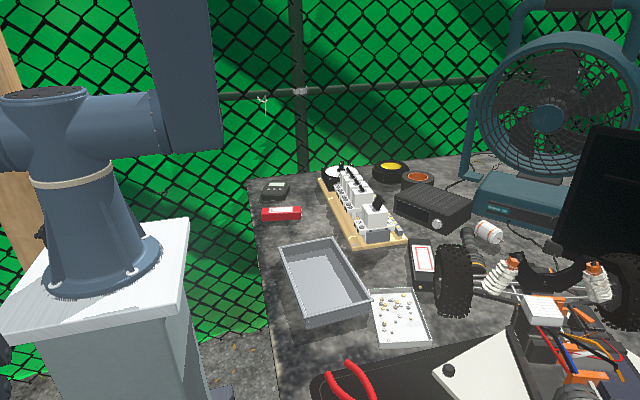

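The top picture shows the board with the ammeter on the left at (215,168) and four breakers at about (257..314,172). The place next to the main switch at (357,178) is empty. The tray is at (410,253), the timer at (205,263) and the pack at (276,267). Next I measure these by depth and colour.

```bash
cat > m.py <<'E'
from h import *
p=np.load("top_p.npy");d=np.load("top_d.npy");c,f=cal("top");W=cloud("top",d,c,f)
for uv in[(300,250),(220,185),(257,165),(410,253),(380,200)]: print(uv,W[uv[1],uv[0]].round(4))
z=W[...,2]; ok=d>0
def comps(m,mn=30):
    n,l,s,ce=cv2.connectedComponentsWithStats(m.astype(np.uint8),connectivity=4)
    for i in range(1,n):
        if s[i,4]>=mn:
            P=W[l==i]; (cx,cy),wh,a=cv2.minAreaRect((P[:,:2]*1000).astype(np.float32))
            print("px",ce[i].round(0),"n",s[i,4],"c",round(cx),round(cy),"wh",np.round(wh),"a",round(a,1),"z",np.percentile(z[l==i],[5,50,95]).round(3))
roi=np.zeros_like(ok); roi[130:225,180:385]=1
mx,mn_=p.max(-1).astype(int),p.min(-1).astype(int)
print("tops");comps(roi&ok&(z>.07)&(z<.09)&(mn_>140),15)
print("board");comps(roi&ok&(z>.005)&(z<.11),500)
print("ammeter");comps(roi&ok&(z>.04)&(z<.054)&(np.arange(640)[None]<250),300)
print("tray");r2=np.zeros_like(ok);r2[212:300,340:480]=1;comps(r2&ok&(z>.018)&(z<.04),50)
print("toggle");comps(roi&ok&(z>.083)&(mx<90),5)
print("knob");comps(roi&ok&(z>.058)&(np.arange(640)[None]<245),5)
E
python3 m.py
```

```text
(300, 250) [0.4099 0.0366 0.0006]
(220, 185) [0.5291 0.1974 0.0499]
(257, 165) [0.5637 0.123  0.0808]
(410, 253) [ 0.4099 -0.1864  0.0032]
(380, 200) [ 0.5177 -0.1257  0.0021]
tops
px [255. 167.] n 273 c 560 127 wh [27. 45.] a 88.3 z [0.076 0.08  0.083]
px [273. 169.] n 272 c 559 92 wh [46. 27.] a 0.7 z [0.077 0.08  0.083]
px [293. 170.] n 275 c 557 54 wh [27. 45.] a 87.4 z [0.076 0.08  0.082]
px [313. 171.] n 265 c 556 14 wh [27. 45.] a 88.0 z [0.077 0.08  0.083]
px [357. 178.] n 315 c 553 -72 wh [44. 46.] a 87.8 z [0.075 0.08  0.082]
board
px [281. 176.] n 10679 c 563 83 wh [376. 128.] a 88.1 z [0.01  0.042 0.082]
ammeter
px [215. 169.] n 2158 c 563 210 wh [97. 97.] a 87.6 z [0.046 0.049 0.052]
tray
px [411. 253.] n 1250 c 408 -179 wh [119. 207.] a 3.3 z [0.021 0.028 0.031]
toggle
px [359. 169.] n 167 c 559 -71 wh [18. 29.] a 1.1 z [0.084 0.097 0.105]
px [254. 168.] n 36 c 557 127 wh [ 7. 17.] a 0.9 z [0.086 0.09  0.094]
px [273. 168.] n 34 c 555 91 wh [ 7. 15.] a 4.8 z [0.088 0.091 0.095]
px [293. 170.] n 37 c 554 53 wh [15.  8.] a 76.9 z [0.086 0.09  0.093]
px [314. 172.] n 34 c 552 13 wh [15.  6.] a 89.9 z [0.088 0.091 0.093]
knob
px [213. 166.] n 100 c 564 209 wh [29. 14.] a 62.6 z [0.062 0.075 0.078]
```

Board yaw is about -2°, the switch is at (553,-72), and there are breakers at y = 127, 92, 54 and 14 mm. The tray is at (408,-179) with yaw 3.3°, and the heights match the given sizes. I'll turn the tool first so its y lies along board x.

play_rows([
  [[0,0,-6.6],[0,0,0],1],
  [[0,0,-6.6],[0,0,0],1],
  [[0,0,-6.6],[0,0,0],1],
  [[0,0,-6.6],[0,0,0],1],
  [[0,0,-6.6],[0,0,0],1],
  [[0,0,-6.6],[0,0,0],1],
  [[0,0,-6.6],[0,0,0],1],
  [[0,0,-6.6],[0,0,0],1],
  [[0,0,-6.6],[0,0,0],1],
  [[0,0,-6.6],[0,0,0],1],
  [[0,0,-6.6],[0,0,0],1],
])

```text
t: 1.02
tcp_pos: [0.1654, -0.6023, 0.2387]
tool_rot: [0.718, 0.696, 0.0, -0.001]
force: [-0.0, 0.6, -0.2]
finger_gap: 0.002
gripper_force: 0.0
```

```bash
cat > go.py <<'E'
import sys
from h import *
# usage: go.py x y z [theta]  (mm, deg): shift in tool axes to target; theta = world yaw of tool x
s=sense(); M=R.from_quat(s["tool_rot"]).as_matrix()
t=np.array(list(map(float,sys.argv[1:4]))); p=np.array(s["tcp_pos"])*1000
print("t",round(s["t"],2),"tcp",p.round(1),"yaw",np.degrees(np.arctan2(M[1,0],M[0,0])).round(2),"tilt z",M[:,2].round(4),"gap",round(s["finger_gap"],3),"F",np.round(s["force"],1))
D=M.T@(t-p); print("tool shift",D.round(1),"len",np.linalg.norm(D).round(1))
if len(sys.argv)>4: print("turn z",(np.degrees(np.arctan2(M[1,0],M[0,0]))-float(sys.argv[4])).round(2))
E
python3 go.py 602 -72 200 88
```

```text
t 1.02 tcp [ 165.4 -602.3  238.7] yaw 88.27 tilt z [-1.0e-04  1.3e-03 -1.0e+00] gap 0.002 F [-0.   0.6 -0.2]
tool shift [543.2 420.4  39.4] len 688.0
turn z 0.27
```

play_rows([
  [[0,0,0],[30,23.3,0],1],
  [[0,0,0],[30,23.3,0],1],
  [[0,0,0],[30,23.3,0],1],
  [[0,0,0],[30,23.3,0],1],
  [[0,0,0],[30,23.3,0],1],
  [[0,0,0],[30,23.3,0],1],
  [[0,0,0],[30,23.3,0],1],
  [[0,0,0],[30,23.3,0],1],
  [[0,0,0],[30,23.3,0],1],
  [[0,0,0],[30,23.3,0],1],
  [[0,0,0],[30,23.3,0],1],
  [[0,0,0],[30,23.3,0],1],
])

```text
t: 2.02
tcp_pos: [0.4584, -0.2511, 0.239]
tool_rot: [0.72, 0.694, -0.0, -0.0]
force: [0.8, -0.3, 0.1]
finger_gap: 0.004
gripper_force: 0.0
```

play_rows([
  [[0,0,0],[30,23.3,0],1],
  [[0,0,0],[30,23.3,0],1],
  [[0,0,0],[30,23.3,0],1],
  [[0,0,0],[30,23.3,0],1],
  [[0,0,0],[30,23.3,0],1],
  [[0,0,0],[30,23.3,0],1],
  [[0,0,0],[0,0,0],1],
  [[0,0,0],[0,0,0],1],
])

```text
t: 2.68
tcp_pos: [0.6044, -0.0761, 0.2386]
tool_rot: [0.718, 0.696, -0.0, -0.0]
force: [-1.1, -0.1, 0.3]
finger_gap: -0.001
gripper_force: 0.0
```

```bash
python3 go.py 602 -72 98 88; python3 - <<'E'
from h import *
p,d=snapshot("wrist"); save("w1.png",p); print(get_calibration("wrist"))
E
```

```text
t 2.68 tcp [604.4 -76.1 238.6] yaw 88.17 tilt z [-9.e-04  1.e-04 -1.e+00] gap -0.001 F [-1.1 -0.1  0.3]
tool shift [  4.   -2.4 140.6] len 140.7
turn z 0.17
{'vfov': 65.70646984690485, 'cx': 317.89986317722474, 'cy': 203.46322742575097, 'xyz': array([ 0.60560006, -0.01041181,  0.37231513]), 'attitude': array([ 0.99086651, -0.01641835, -0.00268172,  0.1338163 ])}
```

View pics/w1.png

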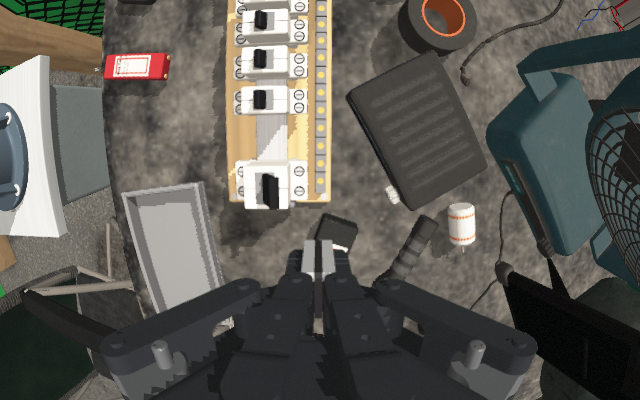

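The wrist picture shows the switch toggle at (270,190), leaning right, which is +x. The closed fingers are at (318,250), on its +x side. I'll descend and push towards -x.

play_rows([
  [[0,0,0],[4,-2,28],1],
  [[0,0,0],[0,0,28],1],
  [[0,0,0],[0,0,28],1],
  [[0,0,0],[0,0,28],1],
  [[0,0,0],[0,0,28],1],
  [[0,0,0],[0,0,0],1],
  [[0,0,0],[0,0,0],1],
])

```text
t: 3.32
tcp_pos: [0.6001, -0.075, 0.0981]
tool_rot: [0.72, 0.694, -0.001, -0.002]
force: [-0.2, -0.9, -0.1]
finger_gap: 0.003
gripper_force: 0.0
```

play_rows([
  [[0,0,0],[0,-5,0],1],
  [[0,0,0],[0,-5,0],1],
  [[0,0,0],[0,-5,0],1],
  [[0,0,0],[0,-5,0],1],
  [[0,0,0],[0,-4,0],1],
  [[0,0,0],[0,-4,0],1],
  [[0,0,0],[0,-4,0],1],
  [[0,0,0],[0,-3,0],1],
  [[0,0,0],[0,0,0],1],
])

```text
t: 4.07
tcp_pos: [0.5718, -0.0737, 0.1026]
tool_rot: [0.72, 0.694, 0.003, 0.005]
force: [3.3, -0.9, 6.4]
finger_gap: 0.005
gripper_force: 3.1
```

```bash
python3 go.py 560 -72 98 88; python3 - <<'E'
from h import *
p,d=snapshot("wrist"); save("w2.png",p[100:340,160:480])
E
```

```text
t 4.07 tcp [571.8 -73.7 102.6] yaw 87.93 tilt z [ 0.0124 -0.0031 -0.9999] gap 0.005 F [ 3.3 -0.9  6.4]
tool shift [  1.3 -11.9   4.5] len 12.8
turn z -0.07
```

View pics/w2.png

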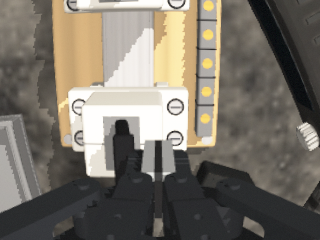

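The toggle, at crop (123,140), is roughly upright with the fingers against its +x side. I keep pushing.

play_rows([
  [[0,0,0],[0,-4,0],1],
  [[0,0,0],[0,-4,0],1],
  [[0,0,0],[0,-3,0],1],
  [[0,0,0],[0,-3,0],1],
  [[0,0,0],[0,0,0],1],
  [[0,0,0],[0,0,0],1],
])

```text
t: 4.62
tcp_pos: [0.5568, -0.0731, 0.1003]
tool_rot: [0.72, 0.694, 0.003, 0.004]
force: [8.1, -0.0, 0.9]
finger_gap: -0.002
gripper_force: 3.9
```

play_rows([
  [[0,0,0],[0,-4,0],1],
  [[0,0,0],[0,-3,0],1],
  [[0,0,0],[0,0,0],1],
  [[0,0,0],[0,0,0],1],
])

```text
t: 4.95
tcp_pos: [0.5558, -0.0739, 0.1016]
tool_rot: [0.72, 0.693, 0.007, 0.01]
force: [16.3, 0.7, -0.2]
finger_gap: 0.0
gripper_force: 7.2
```

```bash
python3 go.py 560 -72 98 88; python3 - <<'E'
from h import *
p,d=snapshot("wrist"); save("w3.png",cv2.resize(p[150:310,230:430],None,fx=3,fy=3))
E
```

```text
t 4.95 tcp [555.8 -73.9 101.6] yaw 87.81 tilt z [ 0.0228 -0.0046 -0.9997] gap 0.0 F [16.3  0.7 -0.2]
tool shift [2.1 4.  3.6] len 5.8
turn z -0.19
```

View pics/w3.png

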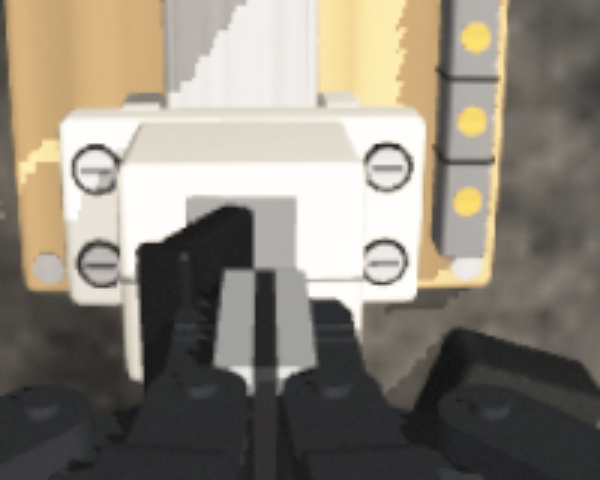

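The toggle now leans left against its stop and the force has risen to 16 N, so the switch is off. I back away and go above the nearest breaker, the one at y=14.

play_rows([
  [[0,0,0],[0,8,0],1],
  [[0,0,0],[0,8,0],1],
  [[0,0,0],[0,0,-30],1],
  [[0,0,0],[0,0,-30],0.5],
  [[0,0,0],[20,0,-20],0],
  [[0,0,0],[35,0,0],0],
  [[0,0,0],[34,0,0],0],
  [[0,0,0],[0,0,0],0],
  [[0,0,0],[0,0,0],0],
])

```text
t: 5.75
tcp_pos: [0.5627, 0.0184, 0.1782]
tool_rot: [0.718, 0.696, -0.002, -0.002]
force: [-0.1, 0.4, -0.7]
finger_gap: 0.848
gripper_force: 0.0
```

```bash
python3 go.py 556.5 14.5 58 88; python3 - <<'E'
from h import *
p,d=snapshot("wrist"); save("w4.png",p);c,f=cal("wrist");print(c,f); np.save("w_d.npy",d);np.save("w_p.npy",p)
p,d=snapshot("top"); np.save("top_d.npy",d);np.save("top_p.npy",p)
E
python3 m.py | sed -n '/tray/,$p'
```

```text
t 5.75 tcp [562.7  18.4 178.2] yaw 88.15 tilt z [-5.6e-03  6.0e-04 -1.0e+00] gap 0.848 F [-0.1  0.4 -0.7]
tool shift [ -4.2  -5.4 120.2] len 120.4
turn z 0.15
{'vfov': 65.70646984690485, 'cx': 317.89986317722474, 'cy': 203.46322742575097, 'xyz': array([0.56572165, 0.08407528, 0.31196507]), 'attitude': array([ 0.99087926, -0.01624021, -0.00412742,  0.13370685])} 309.70691628693146
tray
px [425. 246.] n 950 c 408 -179 wh [119. 207.] a 3.5 z [0.021 0.028 0.031]
toggle
px [244. 132.] n 44 c 458 75 wh [ 5. 13.] a 14.5 z [0.579 0.584 0.587]
px [339. 174.] n 986 c 413 -2 wh [97. 34.] a 7.3 z [0.578 0.641 0.717]
px [193. 154.] n 383 c 412 93 wh [ 2. 30.] a 79.0 z [0.655 0.67  0.683]
px [362. 176.] n 72 c 475 -49 wh [ 21. 169.] a 68.0 z [0.087 0.103 0.36 ]
knob
px [214. 183.] n 5344 c 403 77 wh [118.  39.] a 17.3 z [0.657 0.735 0.803]
```

View pics/w4.png

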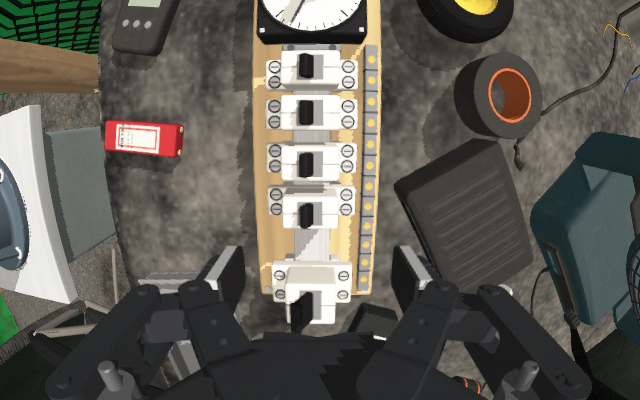

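The four breakers run down the middle at rows 68 to 208. The switch toggle at (302,310) leans to -x, so it is off. I cross-check the breaker positions from the wrist view.

```bash
cat >> h.py <<'E'
def wcloud(d,c,f):
    v,u=np.mgrid[0:400,0:640].astype(float); a=u-c["cx"];b=v-c["cy"]; r=np.hypot(a,b)+1e-9; th=r/f; t=np.tan(th)/r
    P=np.stack([a*t*d,b*t*d,d],-1)
    return P@rot(c["attitude"]).T+np.array(c["xyz"])
def wblocks(y0=-.12,y1=.28,x0=.5,x1=.62):
    c,f=cal("wrist"); p,d=snapshot("wrist"); W=wcloud(d,c,f); mn=p.min(-1)
    m=(d>0)&(W[...,2]>.072)&(W[...,2]<.088)&(mn>130)&(W[...,1]>y0)&(W[...,1]<y1)&(W[...,0]>x0)&(W[...,0]<x1)
    n,l,s,ce=cv2.connectedComponentsWithStats(m.astype(np.uint8),connectivity=4)
    for i in range(1,n):
        if s[i,4]>60:
            P=W[l==i]; (cx,cy),wh,a=cv2.minAreaRect((P[:,:2]*1000).astype(np.float32)); print("blk px",ce[i].round(),"c",round(cx,1),round(cy,1),np.round(wh),round(a,1),"z",np.median(P[:,2]).round(3))
    return p,d,W
E
python3 - <<'E'
from h import *
wblocks()
E
```

```text
blk px [309.  65.] c 559.4 126.6 [27. 45.] 88.8 z 0.079
blk px [308. 109.] c 558.1 91.9 [27. 46.] 87.3 z 0.079
blk px [309. 159.] c 556.4 53.5 [27. 46.] 88.3 z 0.079
blk px [309. 208.] c 555.2 14.4 [26. 45.] 88.2 z 0.079
blk px [314. 295.] c 552.3 -71.5 [45. 45.] 87.6 z 0.079
```

Both views agree within 1 mm. I descend on breaker A at (555.5,14.5).

play_rows([
  [[0,0,0],[-4,-6.5,0],0],
  [[0,0,0],[0,0,30],0],
  [[0,0,0],[0,0,30],0],
  [[0,0,0],[0,0,30],0],
  [[0,0,0],[0,0,20],0],
  [[0,0,0],[0,0,9],0],
  [[0,0,0],[0,0,0],0],
  [[0,0,0],[0,0,0],0],
])

```text
t: 6.57
tcp_pos: [0.5586, 0.0118, 0.0604]
tool_rot: [0.72, 0.694, -0.0, -0.0]
force: [0.7, 0.2, 1.1]
finger_gap: 0.996
gripper_force: 0.0
```

play_rows([
  [[0,0,0],[0,0,0],1],
  [[0,0,0],[0,0,0],1],
  [[0,0,0],[0,0,0],1],
  [[0,0,0],[0,0,0],1],
  [[0,0,0],[0,0,0],1],
  [[0,0,0],[0,0,0],1],
  [[0,0,0],[0,0,0],1],
  [[0,0,0],[0,0,0],1],
], grip_force=70)

```text
t: 7.23
tcp_pos: [0.5567, 0.0128, 0.0616]
tool_rot: [0.719, 0.695, -0.001, -0.001]
force: [-4.9, -0.6, 7.6]
finger_gap: 0.51
gripper_force: 71.8
```

```bash
python3 go.py 555.5 14.5 58 88
```

```text
t 7.23 tcp [556.7  12.8  61.6] yaw 87.99 tilt z [-0.0036  0.     -1.    ] gap 0.51 F [-4.9 -0.6  7.6]
tool shift [ 1.7 -1.2  3.6] len 4.1
turn z -0.01
```

play_rows([
  [[0,0,0],[0,0,-2],1],
  [[0,0,0],[0,0,-2],1],
  [[0,0,0],[0,0,-2],1],
  [[0,0,0],[0,0,-2],1],
  [[0,0,0],[0,0,-3],1],
  [[0,0,0],[0,0,-3],1],
  [[0,0,0],[0,0,-4],1],
  [[0,0,0],[0,0,-5],1],
  [[0,0,0],[0,0,-7],1],
  [[0,0,0],[0,0,-10],1],
  [[0,0,0],[0,0,0],1],
  [[0,0,0],[0,0,0],1],
])

```text
t: 8.23
tcp_pos: [0.5601, 0.0124, 0.1018]
tool_rot: [0.72, 0.694, 0.001, 0.002]
force: [-0.8, -0.3, -1.8]
finger_gap: 0.511
gripper_force: 75.4
```

play_rows([
  [[0,0,0],[0,0,-20],1],
  [[0,0,0],[0,0,-30],1],
  [[0,0,0],[0,0,-30],1],
  [[0,0,0],[0,0,-20],1],
  [[0,0,0],[0,0,0],1],
])

```text
t: 8.65
tcp_pos: [0.5617, 0.0122, 0.2047]
tool_rot: [0.72, 0.694, 0.003, 0.004]
force: [1.5, -0.6, -1.6]
finger_gap: 0.515
gripper_force: 75.5
```

```bash
python3 go.py 412 -245 190 93.4; python3 - <<'E'
from h import *
p,d=snapshot("wrist"); save("w5.png",p[140:,100:540]);wblocks()
E
```

```text
t 8.65 tcp [561.7  12.2 204.7] yaw 87.95 tilt z [ 0.0099 -0.0017 -0.9999] gap 0.515 F [ 1.5 -0.6 -1.6]
tool shift [-262.3 -140.6   13.7] len 297.9
turn z -5.45
blk px [312.  65.] c 559.4 126.2 [26. 45.] 87.7 z 0.079
blk px [312. 106.] c 558.1 91.9 [26. 45.] 87.8 z 0.079
blk px [312. 152.] c 556.8 52.5 [27. 45.] 87.6 z 0.079
```

View pics/w5.png

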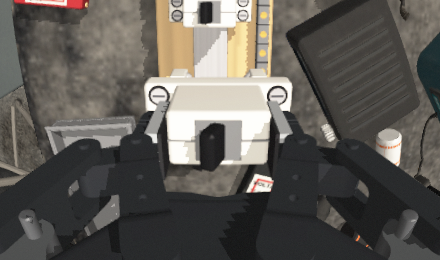

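The breaker is held square between the pads, at crop (218,125). I carry it to the tray.

play_rows([
  [[0,0,0],[-24,-13,0],1],
  [[0,0,0],[-24,-13,0],1],
  [[0,0,0],[-24,-13,0],1],
  [[0,0,0],[-24,-13,0],1],
  [[0,0,0],[-24,-13,0],1],
  [[0,0,0],[-24,-13,0],1],
  [[0,0,0],[-24,-13,0],1],
  [[0,0,0],[-24,-13,0],1],
  [[0,0,0],[-24,-13,0],1],
  [[0,0,0],[-24,-13,0],1],
  [[0,0,0],[-22,-11,0],1],
  [[0,0,-5.4],[0,0,0],1],
])

```text
t: 9.75
tcp_pos: [0.4062, -0.2472, 0.1985]
tool_rot: [0.687, 0.727, -0.001, -0.001]
force: [1.1, -0.3, -0.9]
finger_gap: 0.507
gripper_force: 76.7
```

```bash
cat > tray.py <<'E'
from h import *
p,d=snapshot("side");c,f=cal("side");W=cloud("side",d,c,f)
for n in("side","top"):
    p,d=snapshot(n);c,f=cal(n);W=cloud(n,d,c,f); z=W[...,2]
    sat=p.max(-1).astype(int)-p.min(-1)
    m=(d>0)&(z>.02)&(z<.034)&(W[...,0]>.3)&(W[...,0]<.49)&(W[...,1]<-.03)&(W[...,1]>-.34)&(p.min(-1)>60)&(sat<40)
    k,l,s,ce=cv2.connectedComponentsWithStats(m.astype(np.uint8))
    P=np.concatenate([W[l==i] for i in range(1,k) if s[i,4]>30])
    (cx,cy),wh,a=cv2.minAreaRect((P[:,:2]*1000).astype(np.float32)); print(n,"tray",round(cx,1),round(cy,1),np.round(wh),round(a,1),len(P))
    mw=(d>0)&(p.min(-1)>150)&(z>.05)&(z<.08)&(W[...,0]>.3)&(W[...,0]<.5)&(W[...,1]<-.03)&(W[...,1]>-.34)
    k,l,s,ce=cv2.connectedComponentsWithStats(mw.astype(np.uint8))
    for i in range(1,k):
        if s[i,4]>40: Q=W[l==i]; print("   white",(np.median(Q,0)*1000).round(),s[i,4])
E
python3 go.py 412 -245 54 93.4; python3 tray.py
```

```text
t 9.75 tcp [ 406.2 -247.2  198.5] yaw 93.21 tilt z [-2.8e-03  4.0e-04 -1.0e+00] gap 0.507 F [ 1.1 -0.3 -0.9]
tool shift [  1.8   6.3 144.5] len 144.6
turn z -0.19
side tray 407.5 -178.3 [119. 209.] 3.6 1345Traceback (most recent call last):
  File "tray.py", line 8, in <module>
    P=np.concatenate([W[l==i] for i in range(1,k) if s[i,4]>30])
ValueError: need at least one array to concatenate
```

play_rows([
  [[0,0,0],[2,6,25],1],
  [[0,0,0],[0,0,30],1],
  [[0,0,0],[0,0,30],1],
  [[0,0,0],[0,0,25],1],
  [[0,0,0],[0,0,15],1],
  [[0,0,0],[0,0,10],1],
  [[0,0,0],[0,0,5],1],
  [[0,0,0],[0,0,3],1],
  [[0,0,0],[0,0,0],1],
  [[0,0,0],[0,0,0],1],
])

```text
t: 10.73
tcp_pos: [0.4147, -0.242, 0.0579]
tool_rot: [0.686, 0.727, 0.0, 0.001]
force: [-0.3, -0.2, -1.6]
finger_gap: 0.511
gripper_force: 77.0
```

```bash
python3 go.py 412 -245 53 93.4
```

```text
t 10.73 tcp [ 414.7 -242.    57.9] yaw 93.35 tilt z [ 1.e-03 -9.e-04 -1.e+00] gap 0.511 F [-0.3 -0.2 -1.6]
tool shift [-2.8 -2.8  4.9] len 6.3
turn z -0.05
```

play_rows([
  [[0,0,0],[-3,-3,3],1],
  [[0,0,0],[0,0,2],1],
  [[0,0,0],[0,0,0],1],
  [[0,0,0],[0,0,0],0],
  [[0,0,0],[0,0,0],0],
  [[0,0,0],[0,0,0],0],
  [[0,0,0],[0,0,0],0],
  [[0,0,0],[0,0,-20],0],
  [[0,0,0],[0,0,-35],0],
  [[0,0,0],[0,0,-35],0],
  [[0,0,0],[0,0,-35],0],
  [[0,0,5.4],[0,0,0],0],
])

```text
t: 11.73
tcp_pos: [0.4143, -0.2475, 0.1832]
tool_rot: [0.72, 0.694, 0.0, 0.006]
force: [1.5, -0.2, 0.5]
finger_gap: 0.994
gripper_force: 0.0
```

```bash
python3 go.py 556.5 53 180 88
```

```text
t 11.73 tcp [ 414.3 -247.5  183.2] yaw 87.88 tilt z [ 0.0092 -0.0089 -0.9999] gap 0.994 F [ 1.5 -0.2  0.5]
tool shift [305.6 130.9   1.8] len 332.5
turn z -0.12
```

play_rows([
  [[0,0,0],[30,13,0],0],
  [[0,0,0],[30,13,0],0],
  [[0,0,0],[30,13,0],0],
  [[0,0,0],[30,13,0],0],
  [[0,0,0],[30,13,0],0],
  [[0,0,0],[30,13,0],0],
  [[0,0,0],[30,13,0],0],
  [[0,0,0],[30,13,0],0],
  [[0,0,0],[30,13,0],0],
  [[0,0,0],[32,13,0],0],
  [[0,0,0],[0,0,0],0],
  [[0,0,0],[0,0,0],0],
])

```text
t: 12.73
tcp_pos: [0.5522, 0.0538, 0.1772]
tool_rot: [0.718, 0.696, -0.0, 0.0]
force: [-0.5, -0.2, -0.7]
finger_gap: 1.001
gripper_force: 0.0
```

```bash
python3 go.py 556.5 53 60 88; python3 tray.py;python3 -c "
from h import *
wblocks()"
```

```text
t 12.73 tcp [552.2  53.8 177.2] yaw 88.16 tilt z [-0.e+00 -2.e-04 -1.e+00] gap 1.001 F [-0.5 -0.2 -0.7]
tool shift [ -0.7   4.3 117.2] len 117.3
turn z 0.16
side tray 407.4 -178.5 [119. 209.] 3.6 1630
   white [ 410. -255.   68.] 508
top tray 407.7 -179.2 [119. 207.] 3.4 1326
   white [ 416. -238.   70.] 327
blk px [327. 109.] c 559.2 126.4 [27. 45.] 88.3 z 0.079
blk px [326. 155.] c 557.9 91.3 [27. 46.] 88.2 z 0.079
blk px [326. 203.] c 556.6 53.4 [26. 45.] 88.2 z 0.079
blk px [324. 321.] c 552.6 -61.1 [24. 45.] 88.5 z 0.079
```

Breaker A stands on its feet in the tray with its top at 70 mm. Next is breaker B.

play_rows([
  [[0,0,0],[-1,4.5,0],0],
  [[0,0,0],[0,0,30],0],
  [[0,0,0],[0,0,30],0],
  [[0,0,0],[0,0,30],0],
  [[0,0,0],[0,0,18],0],
  [[0,0,0],[0,0,9],0],
  [[0,0,0],[0,0,0],0],
  [[0,0,0],[0,0,0],0],
])

```text
t: 13.6
tcp_pos: [0.557, 0.0503, 0.0605]
tool_rot: [0.72, 0.694, 0.0, 0.0]
force: [0.2, 0.6, -0.2]
finger_gap: 0.998
gripper_force: 0.0
```

play_rows([
  [[0,0,0],[0,0,0],1],
  [[0,0,0],[0,0,0],1],
  [[0,0,0],[0,0,0],1],
  [[0,0,0],[0,0,0],1],
  [[0,0,0],[0,0,0],1],
  [[0,0,0],[0,0,0],1],
  [[0,0,0],[0,0,0],1],
  [[0,0,0],[0,0,0],1],
])

```text
t: 14.27
tcp_pos: [0.5576, 0.0509, 0.0618]
tool_rot: [0.72, 0.694, 0.001, 0.001]
force: [-0.1, 0.7, 5.4]
finger_gap: 0.513
gripper_force: 72.3
```

play_rows([
  [[0,0,0],[0,0,-2],1],
  [[0,0,0],[0,0,-2],1],
  [[0,0,0],[0,0,-2],1],
  [[0,0,0],[0,0,-2],1],
  [[0,0,0],[0,0,-3],1],
  [[0,0,0],[0,0,-3],1],
  [[0,0,0],[0,0,-4],1],
  [[0,0,0],[0,0,-5],1],
  [[0,0,0],[0,0,-7],1],
  [[0,0,0],[0,0,-10],1],
  [[0,0,0],[0,0,0],1],
  [[0,0,0],[0,0,0],1],
])

```text
t: 15.27
tcp_pos: [0.5573, 0.051, 0.1014]
tool_rot: [0.72, 0.694, 0.001, 0.001]
force: [0.2, 0.6, -1.1]
finger_gap: 0.51
gripper_force: 74.6
```

play_rows([
  [[0,0,0],[0,0,-20],1],
  [[0,0,0],[0,0,-30],1],
  [[0,0,0],[0,0,-30],1],
  [[0,0,0],[0,0,-20],1],
  [[0,0,0],[0,0,0],1],
])

```text
t: 15.68
tcp_pos: [0.5594, 0.0508, 0.2046]
tool_rot: [0.72, 0.694, 0.003, 0.003]
force: [1.0, -0.5, -1.3]
finger_gap: 0.514
gripper_force: 74.5
```

```bash
python3 go.py 409 -201 200 93.4;python3 -c "
from h import *
p,d,W=wblocks(); save('w6.png',p[140:,100:540])
c,f=cal('wrist')
"
```

```text
t 15.68 tcp [559.4  50.8 204.6] yaw 87.95 tilt z [ 9.1e-03 -9.0e-04 -1.0e+00] gap 0.514 F [ 1.  -0.5 -1.3]
tool shift [-257.  -141.3    3.4] len 293.3
turn z -5.45
blk px [314. 109.] c 558.9 127.1 [26. 45.] 87.9 z 0.079
blk px [314. 151.] c 557.9 91.8 [27. 45.] 88.1 z 0.079
blk px [297. 313.] c 536.1 -72.7 [38. 12.] 87.5 z 0.079
blk px [326. 317.] c 563.4 -74.4 [41. 22.] 86.5 z 0.079
```

play_rows([
  [[0,0,0],[-24,-12.5,0],1],
  [[0,0,0],[-24,-12.5,0],1],
  [[0,0,0],[-24,-12.5,0],1],
  [[0,0,0],[-24,-12.5,0],1],
  [[0,0,0],[-24,-12.5,0],1],
  [[0,0,0],[-24,-12.5,0],1],
  [[0,0,0],[-24,-12.5,0],1],
  [[0,0,0],[-24,-12.5,0],1],
  [[0,0,0],[-24,-12.5,0],1],
  [[0,0,0],[-22,-12.5,0],1],
  [[0,0,0],[-19,-10,0],1],
  [[0,0,-5.4],[0,0,0],1],
])

```text
t: 16.73
tcp_pos: [0.4102, -0.2033, 0.1987]
tool_rot: [0.687, 0.727, -0.001, -0.001]
force: [0.7, 0.2, -1.6]
finger_gap: 0.512
gripper_force: 74.5
```

```bash
python3 go.py 409 -201 53 93.4;python3 tray.py 2>&1 | grep -v rror
```

```text
t 16.73 tcp [ 410.2 -203.3  198.7] yaw 93.22 tilt z [-3.1e-03  8.0e-04 -1.0e+00] gap 0.512 F [ 0.7  0.2 -1.6]
tool shift [  2.3  -0.6 145.7] len 145.7
turn z -0.18
side tray 407.3 -178.6 [119. 209.] 3.6 1631
   white [ 410. -255.   68.] 507
top tray 462.1 -158.9 [  8. 122.] 3.5 238
```

play_rows([
  [[0,0,0],[3,-2,25],1],
  [[0,0,0],[0,0,30],1],
  [[0,0,0],[0,0,30],1],
  [[0,0,0],[0,0,25],1],
  [[0,0,0],[0,0,15],1],
  [[0,0,0],[0,0,10],1],
  [[0,0,0],[0,0,5],1],
  [[0,0,0],[0,0,4],1],
  [[0,0,0],[0,0,2],1],
  [[0,0,0],[0,0,1],1],
  [[0,0,0],[0,0,0],1],
])

```text
t: 17.8
tcp_pos: [0.4106, -0.1982, 0.0536]
tool_rot: [0.686, 0.727, 0.0, 0.0]
force: [0.8, -0.3, -2.2]
finger_gap: 0.514
gripper_force: 74.5
```

```bash
python3 go.py 409 -201 53 93.4
```

```text
t 17.8 tcp [ 410.6 -198.2   53.6] yaw 93.34 tilt z [ 8.e-04 -6.e-04 -1.e+00] gap 0.514 F [ 0.8 -0.3 -2.2]
tool shift [-2.7 -1.8  0.6] len 3.3
turn z -0.06
```

play_rows([
  [[0,0,0],[-3,-1.5,1],1],
  [[0,0,0],[0,0,0],1],
  [[0,0,0],[0,0,0],0],
  [[0,0,0],[0,0,0],0],
  [[0,0,0],[0,0,0],0],
  [[0,0,0],[0,0,0],0],
  [[0,0,0],[0,0,-20],0],
  [[0,0,0],[0,0,-35],0],
  [[0,0,0],[0,0,-35],0],
  [[0,0,0],[0,0,-37],0],
  [[0,0,5.4],[0,0,0],0],
])

```text
t: 18.72
tcp_pos: [0.4121, -0.2035, 0.1851]
tool_rot: [0.72, 0.694, 0.001, 0.006]
force: [1.0, -0.5, -0.1]
finger_gap: 1.002
gripper_force: 0.0
```

```bash
python3 go.py 558 91.7 180 88
```

```text
t 18.72 tcp [ 412.1 -203.5  185.1] yaw 87.89 tilt z [ 0.0099 -0.0083 -0.9999] gap 1.002 F [ 1.  -0.5 -0.1]
tool shift [300.4 134.9   4.1] len 329.3
turn z -0.11
```

play_rows([
  [[0,0,0],[30,14,0],0],
  [[0,0,0],[30,14,0],0],
  [[0,0,0],[30,14,0],0],
  [[0,0,0],[30,14,0],0],
  [[0,0,0],[30,14,0],0],
  [[0,0,0],[30,14,0],0],
  [[0,0,0],[30,14,0],0],
  [[0,0,0],[30,14,0],0],
  [[0,0,0],[30,14,0],0],
  [[0,0,0],[28,13,0],0],
  [[0,0,0],[0,0,0],0],
  [[0,0,0],[0,0,0],0],
])

```text
t: 19.72
tcp_pos: [0.5586, 0.0931, 0.1791]
tool_rot: [0.719, 0.695, -0.0, 0.0]
force: [-0.9, -1.0, 0.2]
finger_gap: 1.001
gripper_force: 0.0
```

```bash
python3 go.py 558 91.7 60 88; python3 tray.py;python3 -c "
from h import *
wblocks()"
```

```text
t 19.72 tcp [558.6  93.1 179.1] yaw 88.13 tilt z [-2.e-04 -2.e-04 -1.e+00] gap 1.001 F [-0.9 -1.   0.2]
tool shift [ -1.4  -0.5 119.1] len 119.1
turn z 0.13
side tray 407.6 -178.8 [120. 208.] 3.6 1715
   white [ 408. -239.   69.] 878
top tray 407.5 -178.9 [119. 206.] 3.5 1480
   white [ 413. -195.   69.] 320
   white [ 416. -238.   69.] 327
blk px [320. 160.] c 559.2 126.9 [26. 46.] 88.0 z 0.079
blk px [320. 203.] c 557.9 92.4 [27. 46.] 88.2 z 0.079
```

play_rows([
  [[0,0,0],[-0.5,-0.5,0],0],
  [[0,0,0],[0,0,30],0],
  [[0,0,0],[0,0,30],0],
  [[0,0,0],[0,0,30],0],
  [[0,0,0],[0,0,20],0],
  [[0,0,0],[0,0,9],0],
  [[0,0,0],[0,0,0],0],
  [[0,0,0],[0,0,0],0],
])

```text
t: 20.58
tcp_pos: [0.5583, 0.0906, 0.0606]
tool_rot: [0.72, 0.694, 0.0, 0.0]
force: [0.0, 1.8, 0.7]
finger_gap: 1.004
gripper_force: 0.0
```

play_rows([
  [[0,0,0],[0,0,0],1],
  [[0,0,0],[0,0,0],1],
  [[0,0,0],[0,0,0],1],
  [[0,0,0],[0,0,0],1],
  [[0,0,0],[0,0,0],1],
  [[0,0,0],[0,0,0],1],
  [[0,0,0],[0,0,0],1],
  [[0,0,0],[0,0,0],1],
])

```text
t: 21.25
tcp_pos: [0.559, 0.0912, 0.0619]
tool_rot: [0.72, 0.694, 0.001, 0.001]
force: [-0.4, 0.0, 5.2]
finger_gap: 0.513
gripper_force: 72.5
```

play_rows([
  [[0,0,0],[0,0,-2],1],
  [[0,0,0],[0,0,-2],1],
  [[0,0,0],[0,0,-2],1],
  [[0,0,0],[0,0,-2],1],
  [[0,0,0],[0,0,-3],1],
  [[0,0,0],[0,0,-3],1],
  [[0,0,0],[0,0,-4],1],
  [[0,0,0],[0,0,-5],1],
  [[0,0,0],[0,0,-7],1],
  [[0,0,0],[0,0,-10],1],
  [[0,0,0],[0,0,0],1],
  [[0,0,0],[0,0,0],1],
])

```text
t: 22.25
tcp_pos: [0.5588, 0.0912, 0.1015]
tool_rot: [0.72, 0.694, 0.001, 0.001]
force: [0.3, -0.5, -1.1]
finger_gap: 0.512
gripper_force: 74.7
```

play_rows([
  [[0,0,0],[0,0,-20],1],
  [[0,0,0],[0,0,-30],1],
  [[0,0,0],[0,0,-30],1],
  [[0,0,0],[0,0,-20],1],
  [[0,0,0],[0,0,0],1],
])

```text
t: 22.67
tcp_pos: [0.5609, 0.0911, 0.2046]
tool_rot: [0.72, 0.694, 0.003, 0.003]
force: [0.1, 0.2, -1.3]
finger_gap: 0.512
gripper_force: 74.5
```

```bash
python3 go.py 406.5 -157 200 93.4;python3 -c "
from h import *
p,d,W=wblocks()
"
```

```text
t 22.67 tcp [560.9  91.1 204.6] yaw 87.95 tilt z [ 9.3e-03 -3.0e-04 -1.0e+00] gap 0.512 F [ 0.1  0.2 -1.3]
tool shift [-253.5 -145.4    3.3] len 292.3
turn z -5.45
blk px [314. 157.] c 559.3 126.9 [27. 45.] 87.9 z 0.079
blk px [315. 331.] c 552.6 -54.0 [ 9. 45.] 86.4 z 0.078
```

play_rows([
  [[0,0,0],[-24,-13,0],1],
  [[0,0,0],[-24,-13,0],1],
  [[0,0,0],[-24,-13,0],1],
  [[0,0,0],[-24,-13,0],1],
  [[0,0,0],[-24,-13,0],1],
  [[0,0,0],[-24,-13,0],1],
  [[0,0,0],[-24,-13,0],1],
  [[0,0,0],[-24,-13,0],1],
  [[0,0,0],[-24,-13,0],1],
  [[0,0,0],[-20,-13,0],1],
  [[0,0,0],[-15,-11,0],1],
  [[0,0,-5.4],[0,0,0],1],
])

```text
t: 23.72
tcp_pos: [0.4053, -0.1561, 0.1987]
tool_rot: [0.687, 0.727, -0.001, -0.002]
force: [0.4, -0.4, -1.6]
finger_gap: 0.511
gripper_force: 74.5
```

```bash
python3 go.py 406.5 -157 53 93.4;python3 tray.py 2>&1 | grep -v rror
```

```text
t 23.72 tcp [ 405.3 -156.1  198.7] yaw 93.23 tilt z [-0.0043  0.0017 -1.    ] gap 0.511 F [ 0.4 -0.4 -1.6]
tool shift [ -1.3   1.7 145.6] len 145.7
turn z -0.17
side tray 407.3 -178.6 [119. 208.] 3.7 1722
   white [ 408. -239.   69.] 872
top tray 404.2 -122.3 [118.  94.] 3.3 433
```

play_rows([
  [[0,0,0],[-2,0,25],1],
  [[0,0,0],[0,0,30],1],
  [[0,0,0],[0,0,30],1],
  [[0,0,0],[0,0,25],1],
  [[0,0,0],[0,0,15],1],
  [[0,0,0],[0,0,10],1],
  [[0,0,0],[0,0,5],1],
  [[0,0,0],[0,0,4],1],
  [[0,0,0],[0,0,2],1],
  [[0,0,0],[0,0,1],1],
  [[0,0,0],[0,0,0],1],
])

```text
t: 24.78
tcp_pos: [0.4086, -0.1567, 0.0536]
tool_rot: [0.686, 0.727, 0.0, 0.0]
force: [-0.2, -0.6, -1.4]
finger_gap: 0.514
gripper_force: 74.7
```

```bash
python3 go.py 406.5 -157 53 93.4
```

```text
t 24.78 tcp [ 408.6 -156.7   53.6] yaw 93.34 tilt z [ 8.e-04 -5.e-04 -1.e+00] gap 0.514 F [-0.2 -0.6 -1.4]
tool shift [-0.2 -2.1  0.6] len 2.2
turn z -0.06
```

play_rows([
  [[0,0,0],[0,-1.5,1],1],
  [[0,0,0],[0,0,0],1],
  [[0,0,0],[0,0,0],0],
  [[0,0,0],[0,0,0],0],
  [[0,0,0],[0,0,0],0],
  [[0,0,0],[0,0,0],0],
  [[0,0,0],[0,0,-20],0],
  [[0,0,0],[0,0,-35],0],
  [[0,0,0],[0,0,-35],0],
  [[0,0,0],[0,0,-37],0],
  [[0,0,5.4],[0,0,0],0],
])

```text
t: 25.7
tcp_pos: [0.4099, -0.1588, 0.185]
tool_rot: [0.72, 0.694, 0.001, 0.006]
force: [0.9, -1.0, 0.1]
finger_gap: 0.999
gripper_force: 0.0
```

```bash
python3 go.py 559.3 126.9 180 88
```

```text
t 25.7 tcp [ 409.9 -158.8  185. ] yaw 87.88 tilt z [ 0.0104 -0.0075 -0.9999] gap 0.999 F [ 0.9 -1.   0.1]
tool shift [291.  138.7   4.4] len 322.4
turn z -0.12
```

play_rows([
  [[0,0,0],[29,14,0],0],
  [[0,0,0],[29,14,0],0],
  [[0,0,0],[29,14,0],0],
  [[0,0,0],[29,14,0],0],
  [[0,0,0],[29,14,0],0],
  [[0,0,0],[29,14,0],0],
  [[0,0,0],[29,14,0],0],
  [[0,0,0],[29,14,0],0],
  [[0,0,0],[29,14,0],0],
  [[0,0,0],[27,14,0],0],
  [[0,0,0],[0,0,0],0],
  [[0,0,0],[0,0,0],0],
])

```text
t: 26.7
tcp_pos: [0.5571, 0.1274, 0.1791]
tool_rot: [0.719, 0.695, -0.0, 0.0]
force: [-0.3, -0.8, -0.2]
finger_gap: 1.0
gripper_force: 0.0
```

```bash
python3 go.py 559.3 126.9 60 88; python3 tray.py;python3 -c "
from h import *
wblocks()"
```

```text
t 26.7 tcp [557.1 127.4 179.1] yaw 88.12 tilt z [-1.e-04 -2.e-04 -1.e+00] gap 1.0 F [-0.3 -0.8 -0.2]
tool shift [ -0.4   2.2 119.1] len 119.1
turn z 0.12
side tray 407.5 -178.8 [119. 208.] 3.6 1717
   white [ 407. -212.   69.] 1177
top tray 407.8 -178.9 [119. 207.] 3.3 1615
   white [ 413. -195.   70.] 317
   white [ 415. -238.   69.] 325
   white [ 411. -152.   70.] 309
blk px [323. 203.] c 559.1 127.1 [27. 45.] 87.5 z 0.079
```

play_rows([
  [[0,0,0],[1,2,0],0],
  [[0,0,0],[0,0,30],0],
  [[0,0,0],[0,0,30],0],
  [[0,0,0],[0,0,30],0],
  [[0,0,0],[0,0,20],0],
  [[0,0,0],[0,0,9],0],
  [[0,0,0],[0,0,0],0],
  [[0,0,0],[0,0,0],0],
])

```text
t: 27.57
tcp_pos: [0.5594, 0.1265, 0.0606]
tool_rot: [0.72, 0.694, 0.0, 0.0]
force: [-0.7, -0.1, -0.8]
finger_gap: 1.004
gripper_force: 0.0
```

play_rows([
  [[0,0,0],[0,0,0],1],
  [[0,0,0],[0,0,0],1],
  [[0,0,0],[0,0,0],1],
  [[0,0,0],[0,0,0],1],
  [[0,0,0],[0,0,0],1],
  [[0,0,0],[0,0,0],1],
  [[0,0,0],[0,0,0],1],
  [[0,0,0],[0,0,0],1],
])

```text
t: 28.23
tcp_pos: [0.56, 0.1271, 0.0619]
tool_rot: [0.72, 0.694, 0.001, 0.001]
force: [-0.8, -0.3, 5.3]
finger_gap: 0.513
gripper_force: 72.7
```

play_rows([
  [[0,0,0],[0,0,-2],1],
  [[0,0,0],[0,0,-2],1],
  [[0,0,0],[0,0,-2],1],
  [[0,0,0],[0,0,-2],1],
  [[0,0,0],[0,0,-3],1],
  [[0,0,0],[0,0,-3],1],
  [[0,0,0],[0,0,-4],1],
  [[0,0,0],[0,0,-5],1],
  [[0,0,0],[0,0,-7],1],
  [[0,0,0],[0,0,-10],1],
  [[0,0,0],[0,0,0],1],
  [[0,0,0],[0,0,0],1],
])

```text
t: 29.23
tcp_pos: [0.5597, 0.127, 0.1015]
tool_rot: [0.72, 0.694, 0.001, 0.001]
force: [-0.3, -0.2, -1.0]
finger_gap: 0.513
gripper_force: 74.7
```

play_rows([
  [[0,0,0],[0,0,-20],1],
  [[0,0,0],[0,0,-30],1],
  [[0,0,0],[0,0,-30],1],
  [[0,0,0],[0,0,-20],1],
  [[0,0,0],[0,0,0],1],
])

```text
t: 29.65
tcp_pos: [0.5618, 0.1272, 0.2047]
tool_rot: [0.72, 0.694, 0.003, 0.003]
force: [0.8, -0.4, -1.2]
finger_gap: 0.512
gripper_force: 74.7
```

```bash
python3 go.py 404 -113 200 93.4;python3 -c "
from h import *
p,d,W=wblocks()
"
```

```text
t 29.65 tcp [561.8 127.2 204.7] yaw 87.95 tilt z [ 9.2e-03  3.0e-04 -1.0e+00] gap 0.512 F [ 0.8 -0.4 -1.2]
tool shift [-245.7 -149.2    3.1] len 287.4
turn z -5.45
```

play_rows([
  [[0,0,0],[-23,-14,0],1],
  [[0,0,0],[-23,-14,0],1],
  [[0,0,0],[-23,-14,0],1],
  [[0,0,0],[-23,-14,0],1],
  [[0,0,0],[-23,-14,0],1],
  [[0,0,0],[-23,-14,0],1],
  [[0,0,0],[-23,-14,0],1],
  [[0,0,0],[-23,-14,0],1],
  [[0,0,0],[-23,-14,0],1],
  [[0,0,0],[-20,-11,0],1],
  [[0,0,0],[-16,-10,0],1],
  [[0,0,-5.4],[0,0,0],1],
])

```text
t: 30.7
tcp_pos: [0.4007, -0.112, 0.1988]
tool_rot: [0.687, 0.727, -0.001, -0.002]
force: [-0.0, 0.9, -0.8]
finger_gap: 0.51
gripper_force: 74.6
```

```bash
python3 go.py 404 -113 53 93.4;python3 tray.py 2>&1 | grep -v rror
```

```text
t 30.7 tcp [ 400.7 -112.   198.8] yaw 93.24 tilt z [-0.0044  0.0014 -1.    ] gap 0.51 F [-0.   0.9 -0.8]
tool shift [ -1.4   3.9 145.7] len 145.8
turn z -0.16
side tray 407.2 -179.1 [119. 207.] 3.6 1718
   white [ 407. -212.   69.] 1181
top tray 441.1 -78.4 [26. 59.] 62.5 132
```

play_rows([
  [[0,0,0],[-1.5,1.5,25],1],
  [[0,0,0],[0,0,30],1],
  [[0,0,0],[0,0,30],1],
  [[0,0,0],[0,0,25],1],
  [[0,0,0],[0,0,15],1],
  [[0,0,0],[0,0,10],1],
  [[0,0,0],[0,0,5],1],
  [[0,0,0],[0,0,4],1],
  [[0,0,0],[0,0,2],1],
  [[0,0,0],[0,0,1],1],
  [[0,0,0],[0,0,0],1],
])

```text
t: 31.77
tcp_pos: [0.4053, -0.112, 0.0536]
tool_rot: [0.686, 0.727, 0.0, 0.0]
force: [-0.1, 0.5, -1.0]
finger_gap: 0.515
gripper_force: 74.7
```

```bash
python3 go.py 404 -113 53 93.4
```

```text
t 31.77 tcp [ 405.3 -112.    53.6] yaw 93.34 tilt z [ 8.e-04 -5.e-04 -1.e+00] gap 0.515 F [-0.1  0.5 -1. ]
tool shift [-0.9 -1.4  0.6] len 1.8
turn z -0.06
```

play_rows([
  [[0,0,0],[-1,-1,1],1],
  [[0,0,0],[0,0,0],1],
  [[0,0,0],[0,0,0],0],
  [[0,0,0],[0,0,0],0],
  [[0,0,0],[0,0,0],0],
  [[0,0,0],[0,0,0],0],
  [[0,0,0],[0,0,-20],0],
  [[0,0,0],[0,0,-35],0],
  [[0,0,0],[0,0,-35],0],
  [[0,0,0],[0,0,-37],0],
  [[0,0,5.4],[0,0,0],0],
])

```text
t: 32.68
tcp_pos: [0.4072, -0.1147, 0.1848]
tool_rot: [0.72, 0.694, 0.002, 0.006]
force: [1.1, -0.3, 0.3]
finger_gap: 1.002
gripper_force: 0.0
```

play_rows([
  [[0,0,0],[24,15,0],0],
  [[0,0,0],[24,15,0],0],
  [[0,0,0],[24,15,0],0],
  [[0,0,0],[24,15,0],0],
  [[0,0,0],[24,15,0],0],
  [[0,0,0],[24,15,0],0],
  [[0,0,0],[24,15,0],0],
  [[0,0,0],[24,15,0],0],
  [[0,0,0],[24,15,0],0],
  [[0,0,0],[24,15,0],0],
  [[0,0,0],[0,0,0],0],
  [[0,0,0],[0,0,0],0],
])

```text
t: 33.68
tcp_pos: [0.5627, 0.1226, 0.179]
tool_rot: [0.719, 0.695, -0.0, -0.0]
force: [-0.4, 0.0, -0.1]
finger_gap: 0.998
gripper_force: 0.0
```

```bash
cat > knob.py <<'E'
from h import *
import sys
c,f=cal("wrist"); p,d=snapshot("wrist"); W=wcloud(d,c,f); z=W[...,2]
near=(np.hypot(W[...,0]-.563,W[...,1]-.2095)<.04)&(d>0)
m=near&(z>.068)&(z<.082)
P=(W[m][:,:2]*1000).astype(np.float32); print(cv2.minAreaRect(P),len(P),np.median(z[m]), np.argwhere(m).mean(0)[::-1])
v,u=np.argwhere(near).mean(0).astype(int); print(u,v)
save(sys.argv[1],cv2.resize(p[max(0,v-70):v+70,max(0,u-90):u+90],None,fx=4,fy=4))
E
python3 go.py 563 209.5 180 88; python3 tray.py; python3 knob.py k1.png
```

```text
t 33.68 tcp [562.7 122.6 179. ] yaw 88.09 tilt z [-3.e-04 -2.e-04 -1.e+00] gap 0.998 F [-0.4  0.  -0.1]
tool shift [86.9 -2.6 -1. ] len 86.9
turn z 0.09
side tray 407.3 -179.5 [119. 208.] 3.7 1713
   white [ 405. -209.   69.] 1411
top tray 408.0 -178.9 [118. 207.] 3.7 1693
   white [ 414. -195.   70.] 313
   white [ 416. -239.   70.] 326
   white [ 405. -112.   70.] 226
   white [ 412. -153.   70.] 293
((562.2127685546875, 209.3282928466797), (30.112640380859375, 10.714838027954102), 63.44506072998047) 499 0.07431520425226221 [315.4008016   92.47294589]
316 95
```

View pics/k1.png

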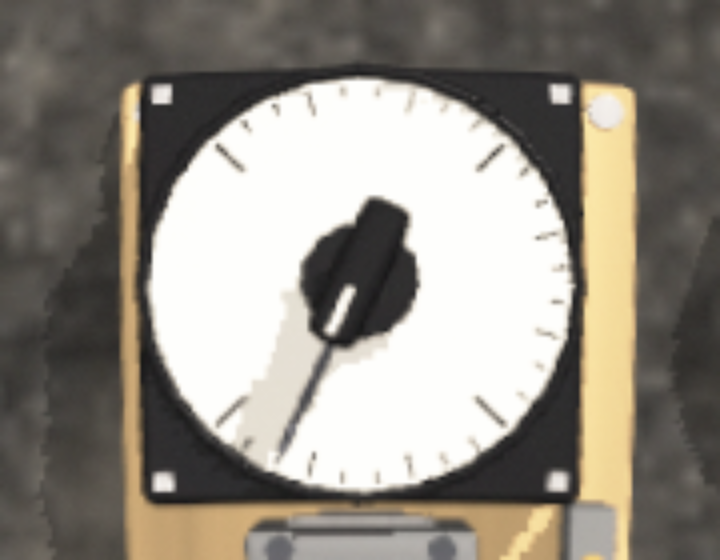

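All four breakers stand in the tray, with tops at 70 mm. The peak pointer's tip points down-left at a world yaw of 243.4°. Zero is the 133° tick, so the knob needs about 250° counter-clockwise, done in two grips.

play_rows([
  [[0,0,0],[30,0,0],0],
  [[0,0,0],[30,0,0],0],
  [[0,0,0],[26.9,-3,0],0],
  [[0,0,6.2],[0,0,0],0],
  [[0,0,6.2],[0,0,0],0.3],
  [[0,0,6.2],[0,0,0],0.5],
  [[0,0,6.1],[0,0,0],0.5],
  [[0,0,0],[0,0,0],0.5],
  [[0,0,0],[0,0,0],0.5],
], grip_force=30)

```text
t: 34.63
tcp_pos: [0.5624, 0.2074, 0.1794]
tool_rot: [0.851, 0.525, -0.0, -0.0]
force: [-0.8, -0.1, 0.2]
finger_gap: 0.501
gripper_force: 0.0
```

```bash
python3 go.py 562.4 209.4 66 63.4
```

```text
t 34.63 tcp [562.4 207.4 179.4] yaw 63.32 tilt z [-4.e-04 -1.e-04 -1.e+00] gap 0.501 F [-0.8 -0.1  0.2]
tool shift [  1.8  -0.9 113.4] len 113.4
turn z -0.08
```

play_rows([
  [[0,0,0],[1.8,-0.9,25],0.5],
  [[0,0,0],[0,0,30],0.5],
  [[0,0,0],[0,0,30],0.5],
  [[0,0,0],[0,0,20],0.5],
  [[0,0,0],[0,0,7],0.5],
  [[0,0,0],[0,0,0],0.5],
  [[0,0,0],[0,0,0],0.5],
])

```text
t: 35.22
tcp_pos: [0.5632, 0.2101, 0.0677]
tool_rot: [0.851, 0.525, 0.0, 0.0]
force: [0.3, -0.4, 0.5]
finger_gap: 0.502
gripper_force: 0.0
```

```bash
python3 go.py 562.4 209.4 66 63.4
```

```text
t 35.22 tcp [563.2 210.1  67.7] yaw 63.27 tilt z [ 5.e-04  1.e-04 -1.e+00] gap 0.502 F [ 0.3 -0.4  0.5]
tool shift [-1.  -0.4  1.7] len 2.0
turn z -0.13
```

play_rows([
  [[0,0,0],[-1,-0.4,0],1],
  [[0,0,0],[0,0,0],1],
  [[0,0,0],[0,0,0],1],
  [[0,0,0],[0,0,0],1],
  [[0,0,0],[0,0,0],1],
  [[0,0,0],[0,0,0],1],
  [[0,0,0],[0,0,0],1],
  [[0,0,0],[0,0,0],1],
])

```text
t: 35.88
tcp_pos: [0.5627, 0.2099, 0.069]
tool_rot: [0.851, 0.524, 0.001, 0.0]
force: [-0.9, -0.8, 6.6]
finger_gap: 0.105
gripper_force: 34.6
```

play_rows([
  [[0,0,-6.8],[0,0,0],1],
  [[0,0,-6.8],[0,0,0],1],
  [[0,0,-6.8],[0,0,0],1],
  [[0,0,-6.8],[0,0,0],1],
  [[0,0,-6.8],[0,0,0],1],
  [[0,0,-6.8],[0,0,0],1],
  [[0,0,-6.8],[0,0,0],1],
  [[0,0,-6.8],[0,0,0],1],
  [[0,0,-6.8],[0,0,0],1],
  [[0,0,-6.8],[0,0,0],1],
])

```text
t: 36.72
tcp_pos: [0.5624, 0.2098, 0.0689]
tool_rot: [0.41, 0.912, 0.001, 0.001]
force: [-2.6, -0.9, 6.9]
finger_gap: 0.103
gripper_force: 34.7
```

play_rows([
  [[0,0,-6.8],[0,0,0],1],
  [[0,0,-6.8],[0,0,0],1],
  [[0,0,-6.8],[0,0,0],1],
  [[0,0,-6.8],[0,0,0],1],
  [[0,0,-6.8],[0,0,0],1],
  [[0,0,-6.8],[0,0,0],1],
  [[0,0,-6.8],[0,0,0],1],
  [[0,0,-6.8],[0,0,0],1],
  [[0,0,-6.8],[0,0,0],1],
  [[0,0,-6.8],[0,0,0],1],
  [[0,0,0],[0,0,0],1],
])

```text
t: 37.63
tcp_pos: [0.5623, 0.2095, 0.069]
tool_rot: [-0.169, 0.986, -0.0, 0.001]
force: [-0.7, -1.3, 6.0]
finger_gap: 0.111
gripper_force: 34.7
```

```bash
python3 go.py 562.4 209.4 66 20
```

```text
t 37.63 tcp [562.3 209.5  69. ] yaw -160.49 tilt z [ 1.5e-03 -2.0e-04 -1.0e+00] gap 0.111 F [-0.7 -1.3  6. ]
tool shift [-0.  -0.1  3. ] len 3.0
turn z -180.49
```

play_rows([
  [[0,0,0],[0,0,0],0.4],
  [[0,0,0],[0,0,0],0.4],
  [[0,0,0],[0,0,0],0.4],
  [[0,0,0],[0,0,-20],0.4],
  [[0,0,0],[0,0,-15],0.4],
  [[0,0,0],[0,0,0],0.4],
])

```text
t: 38.13
tcp_pos: [0.5638, 0.2101, 0.1047]
tool_rot: [-0.167, 0.986, 0.0, 0.003]
force: [0.8, 0.4, 0.8]
finger_gap: 0.597
gripper_force: 0.0
```

play_rows([
  [[0,0,7],[0,0,0],0.4],
  [[0,0,7],[0,0,0],0.4],
  [[0,0,7],[0,0,0],0.4],
  [[0,0,7],[0,0,0],0.4],
  [[0,0,7],[0,0,0],0.4],
  [[0,0,7],[0,0,0],0.4],
  [[0,0,7],[0,0,0],0.4],
  [[0,0,7],[0,0,0],0.4],
  [[0,0,7],[0,0,0],0.4],
  [[0,0,7],[0,0,0],0.4],
  [[0,0,7],[0,0,0],0.4],
  [[0,0,7],[0,0,0],0.4],
])

```text
t: 39.13
tcp_pos: [0.5614, 0.2096, 0.1013]
tool_rot: [0.538, 0.843, -0.0, -0.0]
force: [-0.3, -0.5, 0.1]
finger_gap: 0.599
gripper_force: 0.0
```

play_rows([
  [[0,0,7],[0,0,0],0.4],
  [[0,0,7],[0,0,0],0.4],
  [[0,0,7],[0,0,0],0.4],
  [[0,0,7],[0,0,0],0.4],
  [[0,0,7],[0,0,0],0.4],
  [[0,0,7],[0,0,0],0.4],
  [[0,0,7],[0,0,0],0.4],
  [[0,0,7],[0,0,0],0.4],
  [[0,0,7],[0,0,0],0.4],
  [[0,0,7],[0,0,0],0.4],
  [[0,0,7],[0,0,0],0.4],
  [[0,0,7],[0,0,0],0.4],
])

```text
t: 40.13
tcp_pos: [0.5614, 0.2096, 0.1013]
tool_rot: [0.964, 0.266, -0.001, -0.0]
force: [-0.1, -0.4, -0.1]
finger_gap: 0.604
gripper_force: 0.0
```

play_rows([
  [[0,0,6],[0,0,0],0.4],
  [[0,0,6],[0,0,0],0.4],
  [[0,0,0],[0,0,0],0.4],
  [[0,0,0],[0,0,0],0.4],
])

```text
t: 40.47
tcp_pos: [0.5615, 0.2096, 0.1015]
tool_rot: [0.986, 0.168, -0.001, -0.0]
force: [0.4, -0.3, 0.6]
finger_gap: 0.597
gripper_force: 0.0
```

```bash
python3 go.py 562.4 209.4 67.5 19.5; python3 knob.py k2.png
```

```text
t 40.47 tcp [561.5 209.6 101.5] yaw 19.39 tilt z [-1.1e-03 -1.0e-04 -1.0e+00] gap 0.597 F [ 0.4 -0.3  0.6]
tool shift [ 0.8  0.5 34. ] len 34.0
turn z -0.11
((562.731689453125, 209.67921447753906), (29.611488342285156, 9.857283592224121), 19.47268295288086) 888 0.07422733198518064 [318.51013514 237.99887387]
318 302
```

View pics/k2.png

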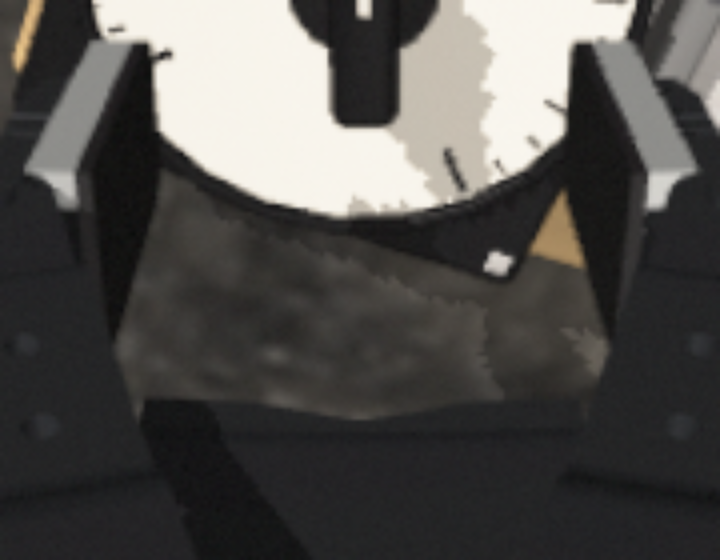

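The bar turned to 19.5° as commanded, and its white mark points along tool +x. I grip again and turn about 114° more to the stop.

play_rows([
  [[0,0,0],[0.8,0.5,20],0.4],
  [[0,0,0],[0,0,13],0.4],
  [[0,0,0],[0,0,0],0.4],
  [[0,0,0],[0,0,0],1],
  [[0,0,0],[0,0,0],1],
  [[0,0,0],[0,0,0],1],
  [[0,0,0],[0,0,0],1],
  [[0,0,0],[0,0,0],1],
  [[0,0,0],[0,0,0],1],
  [[0,0,0],[0,0,0],1],
])

```text
t: 41.35
tcp_pos: [0.5634, 0.2098, 0.0703]
tool_rot: [0.986, 0.167, 0.001, -0.0]
force: [-0.8, 1.6, 5.6]
finger_gap: 0.108
gripper_force: 32.9
```

play_rows([
  [[0,0,-6.8],[0,0,0],1],
  [[0,0,-6.8],[0,0,0],1],
  [[0,0,-6.8],[0,0,0],1],
  [[0,0,-6.8],[0,0,0],1],
  [[0,0,-6.8],[0,0,0],1],
  [[0,0,-6.8],[0,0,0],1],
  [[0,0,-6.8],[0,0,0],1],
  [[0,0,-6.8],[0,0,0],1],
  [[0,0,-6.8],[0,0,0],1],
  [[0,0,-6.8],[0,0,0],1],
  [[0,0,-6.8],[0,0,0],1],
])

```text
t: 42.27
tcp_pos: [0.5626, 0.2104, 0.0703]
tool_rot: [0.68, 0.733, 0.001, -0.0]
force: [-2.9, 2.6, 7.0]
finger_gap: 0.108
gripper_force: 33.1
```

play_rows([
  [[0,0,-6.8],[0,0,0],1],
  [[0,0,-6.8],[0,0,0],1],
  [[0,0,-6.8],[0,0,0],1],
  [[0,0,-6.8],[0,0,0],1],
  [[0,0,-6],[0,0,0],1],
  [[0,0,-3],[0,0,0],1],
  [[0,0,-2],[0,0,0],1],
  [[0,0,0],[0,0,0],1],
  [[0,0,0],[0,0,0],1],
])

```text
t: 43.02
tcp_pos: [0.5621, 0.2102, 0.0703]
tool_rot: [0.405, 0.914, 0.0, -0.001]
force: [-2.3, 3.0, 7.5]
finger_gap: 0.109
gripper_force: 33.2
```

```bash
python3 go.py 562.4 209.4 66 133; python3 -c "
from h import *
print(sense()['ft_torque'])"
```

```text
t 43.02 tcp [562.1 210.2  70.3] yaw 132.24 tilt z [-0.001  0.001 -1.   ] gap 0.109 F [-2.3  3.   7.5]
tool shift [-0.8 -0.3  4.3] len 4.4
turn z -0.76
[0.47813722 0.47142445 0.0518604 ]
```

play_rows([
  [[0,0,-2],[0,0,0],1],
  [[0,0,-2],[0,0,0],1],
  [[0,0,0],[0,0,0],1],
  [[0,0,0],[0,0,0],1],
])

```text
t: 43.35
tcp_pos: [0.562, 0.2102, 0.0703]
tool_rot: [0.375, 0.927, 0.001, -0.001]
force: [-3.2, 2.1, 6.9]
finger_gap: 0.107
gripper_force: 43.1
```

```bash
python3 go.py 562.4 209.4 66 133; python3 -c "
from h import *
print(sense()['ft_torque'])"
```

```text
t 43.35 tcp [562.  210.2  70.3] yaw 135.98 tilt z [-0.0014  0.0021 -1.    ] gap 0.107 F [-3.2  2.1  6.9]
tool shift [-0.8 -0.3  4.3] len 4.4
turn z 2.98
[ 0.44283431  0.5332371  -0.83203385]
```

The torque has jumped to 0.83 N·m, so the knob is on its stop. I release, lift and check.

play_rows([
  [[0,0,1.5],[0,0,0],1],
  [[0,0,0],[0,0,0],0.4],
  [[0,0,0],[0,0,0],0.4],
  [[0,0,0],[0,0,0],0.4],
  [[0,0,0],[0,0,-20],0.4],
  [[0,0,0],[0,0,-30],0.4],
  [[0,0,0],[0,0,-30],0.4],
  [[0,0,0],[0,0,-30],0.4],
  [[0,0,0],[0,0,0],0.4],
  [[0,0,0],[0,0,0],0.4],
])

```text
t: 44.18
tcp_pos: [0.5642, 0.2095, 0.1812]
tool_rot: [0.385, 0.923, 0.001, 0.002]
force: [-0.0, -0.7, 0.1]
finger_gap: 0.597
gripper_force: 0.0
```

```bash
python3 go.py 562.4 209.4 66 133; python3 knob.py k3.png; python3 tray.py; python3 -c "
from h import *
p,d=snapshot('top'); save('top9.png',p)"
```

```text
t 44.18 tcp [564.2 209.5 181.2] yaw 134.77 tilt z [ 4.6e-03  5.0e-04 -1.0e+00] gap 0.597 F [-0.  -0.7  0.1]
tool shift [  1.5  -1.8 115.2] len 115.2
turn z 1.77
((561.83056640625, 209.9532470703125), (9.783126831054688, 29.50984001159668), 44.40224075317383) 439 0.07442166009501378 [315.99316629 201.15261959]
317 311
side tray 407.2 -179.0 [119. 208.] 3.6 1724
   white [ 406. -208.   69.] 1425
top tray 408.1 -178.9 [118. 207.] 3.7 1569
   white [ 414. -195.   70.] 313
   white [ 415. -239.   69.] 327
   white [ 408. -111.   70.] 313
   white [ 411. -152.   70.] 313
```

View pics/top9.png

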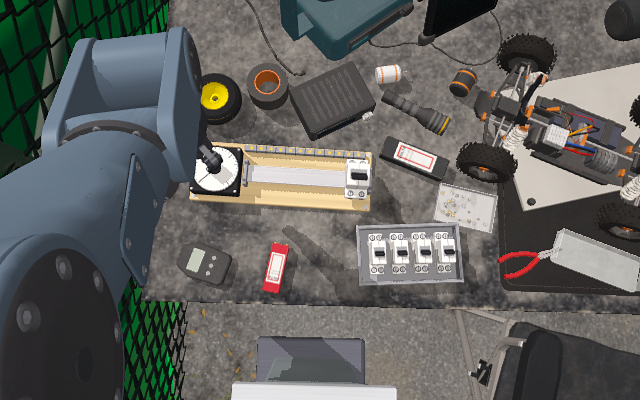

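The four breakers stand in a row in the tray at (370..448,252). The rail is empty and the switch toggle at (358,176) leans to -x, so it is off. The knob bar measures 134.4° against about 133° for zero, so it is on its stop. The timer and pack have not moved and the gripper is clear.

```bash
python3 -c "
from station import *
print(sign_off())"
```

```text
the job is handed in; nothing more can be done
None
```

I handed the job in: the main switch is off, all four breakers present stand on their feet in the tray, the peak pointer is back on its zero stop, and the lap timer and battery pack are where they were; `sign_off` gave no verdict.

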